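# Put the long shaping tool away from the slanted stand

### The job

Draw the longer of the two shaping tools out of the slanted stand, straight along its slant, leaving the short one in its socket. Lower it, handle up, into the empty cell of the wooden crate (the one with only a cork pad in it), set it down on the pad without dropping it, and let go; disturb nothing else.

Things in the scene. Friction and masses are not known exactly. Their poses are not given: they have to be found in the camera images.
- long_shaper: The tool to move, 190 mm, 0.12 kg: black graphite head 20 x 24 mm (x, y), 80 mm long, at the lower end; steel neck; square light-wood handle 22 x 22 mm from 92 to 190 mm. Origin: centre of the head's flat lower end; z runs along the tool to the handle end. At the start its head is in a socket of the stand, z leaning 30 degrees from vertical towards the stand's -x, the handle free.
- short_shaper: The same tool with a shorter handle (92 to 150 mm, whole length 150 mm), in the other socket of the stand. It stays there.
- tool_stand: Fixed stand: wooden foot 140 x 170 x 12 mm with two square aluminium sockets (inside 30 x 30 mm, 82 mm deep, wall 3 mm) at y = -40 and +40 mm, leaning 30 degrees from vertical, mouths towards its -x (roughly the robot); mouth centres at x = -8, z = 98 mm, highest edge z = 107 mm. Origin: centre of the foot's underside.
- crate: Fixed wooden crate, open on top, 56 x 158 x 80 mm, walls and floor 5 mm, with three cells 46 x 46 mm (75 mm deep) in a row along its y axis, centres at y = -51, 0, +51 mm. Origin: centre of its underside. One cell holds a wash bottle, one a short shaping tool, one only the cork pad.
- cork_pad: Fixed square cork pad 44 x 44 x 4 mm on the floor of the empty cell, which it nearly fills. Origin: centre of its underside (5 mm above the table); its top is 9 mm above the table, 71 mm below the crate's rim.
- stored_shaper: Another short shaping tool (150 mm), standing upright in its cell of the crate, graphite head down. Origin under its head. It stays there.
- wash_bottle: Plastic wash bottle, 40 mm across, 92 mm high, red cap, standing in its cell of the crate. Origin under its base. It stays there.
- bead_dish: Small round dish with beads, 68 mm across, 17 mm high, on the table behind the work. Bystander. Origin: centre of its underside.
- frit_jar: Glass jar with blue chips and a grey lid, 58 mm across, 79 mm high, on the table. Bystander. Origin under its base.
- frit_jar_small: Glass jar with green chips and a dark lid, 52 mm across, 64 mm high, on the table at the left. Bystander. Origin under its base.

How it is judged:
By the outcome, as a careful person would: the job done as asked, in the order asked, and still so for the second after the job is handed in, with the robot touching nothing.
It also fails if it takes over 43 s, if anything falls off the work surface, if the arm or the gripper's body presses on something with over 40 N, if the wrist force passes 120 N, or if a joint passes its speed limit or range.

### The arm

A 7-joint arm with a two-finger parallel gripper is mounted at the origin on the work surface; the furniture and walls round the work are solid. World frame = base frame: x ahead of the robot, y to its left, z up, the work surface at z = 0. Lengths are in m, angles in rad, forces in N, time in s.
With the tool pointing down it reaches from about 0.4 to 0.85 m from the base axis. Payload 4.5 kg.
Tool frame: the origin (TCP) lies midway between the tips of the shut fingers; the grasp point (between the pads) lies 19 mm behind it; z points along the fingers, y is the line along which they close (so a half turn about z gives the same grasp; the last joint's range is limited). The gripper opens to 88 mm and grips with 3 to 60 N. Pads are 18 mm wide; open, the fingers measure 123 mm over their backs; the gripper's body (75 mm by 187 mm) begins 45 mm behind the grasp point.
Start: joints at [1.325, 0.689, -0.195, 1.565, 0.157, 0.902, -0.215], TCP at [0.173, -0.601, 0.239] pointing down, gripper open.
Joint ranges: [-3.01, 3.01], [-0.46, 2.08], [-1.47, 1.51], [0.13, 2.56], [-1, 4.14], [0.04, 2.09], [-2.66, 2.66]. Speed limits (rad/s): [2.57, 2.57, 3.14, 3.14, 3.14, 3.14, 3.14].

### API

Orientations are given as a 3x3 rotation matrix whose columns are the frame's x, y, z axes.
In Python, from plant import env gives the robot as it stands.
- The arm moves only by the tool step_arm, never from a script. Its argument "deltas" is a list of rows, each a list of 6 numbers: the shift along the tool's x, y, z in m, then the turn, a rotation vector about the tool's x, y, z in degrees. In form: [[x, y, z, wx, wy, wz], ...]. A call has 1 to 12 rows; each row is the pose to reach, as a shift and turn from the pose commanded when the call began, along the tool's axes at that moment; what a row does not reach only later rows make up. A row lasts 1/10 s, in which the tool goes at most 50 mm and 8.59 degrees, less where a joint would pass 70% of its speed; a pose out of reach is approached as far as the arm can. A call with a gripper value outside its range is refused whole. "gripper" is the finger opening in m, from 0 to 0.0881, set as the call begins (left out, the last holds). The fingers move at their own pace and stop on an object; "force" is the grip in N (left out, the last holds). Time passes only in rows, so rows that repeat a pose let the fingers close. It gives the time, the measured TCP pose, the force, the opening and the grip force at its end, in the units of the state.
- env.observe(): the state, without advancing time (a new reading comes with each control period).
- env.snapshot(name): name is "scene" or "top" or "wrist"; returns the picture (420x560x3 uint8, blue, green, red); there is no depth.
- env.camera_model(name): a dict with "camera_matrix" (3x3 intrinsics, pixels), "extrinsics" (4x4, takes a point from world to camera coordinates); the wrist camera has in their place "T_tool_cam" (4x4, takes a point from camera to tool coordinates, whose origin is the TCP and whose axes are the flange's). Camera axes: x right, y down, z forward; pixel columns grow to the right and rows downward; lengths in m; the calibration is good to about 2 mm. A picture is of the moment at which its call begins: read the wrist's pose just before it. camera_model takes no time and is no camera call.
- env.sign_off(): hands the job in; it is judged then, once.
The state is a dict: "time_s": time; "qpos": joint angles; "qd": joint speeds; "tau": joint torques, N m; "tcp_pos": TCP position; "ee_rot": TCP orientation; "force": force on the tool from outside, world axes, zero at the start; "torque": the same for the moment, N m; "finger_gap": finger opening in m; "grip_force": force on a finger pad.
Only numpy, scipy, OpenCV 4.12 (cv2) and the standard library are available. Lean on these libraries where they do the work, as an engineer would, in place of code of your own. Each camera call takes 0.05 s, during which the arm holds its last target. There are 200 camera calls.

## Working session

There is one attempt and no reset: what is moved stays moved. The work goes in short steps, Python scripts to look and compute and a tool call to move; the robot and the scene stay as the last step left them, time stands still between calls to the robot, and variables do not carry over. Pictures are saved under pics/ and viewed, at most 10 in all, crops included, and the job is handed in when it is done.

Besides the shell and the picture viewer there is one more tool, called as a command line: name --pt "numbers of a row" for each row, then --argument value for the rest. step_arm: Moves the arm, as the interface text tells. Its arguments: {"type":"object","properties":{"deltas":{"type":"array","items":{"type":"array","items":{"type":"number"}}},"gripper":{"type":"number"},"force":{"type":"number"}},"required":["deltas"]}

```bash
ls; mkdir -p pics; python3 - <<'E'
from plant import env
import cv2,numpy as np
np.set_printoptions(precision=4,suppress=True)
s=env.observe();print(s['time_s'],s['tcp_pos'],s['ee_rot'])
for n in ("scene","top","wrist"):
    im=env.snapshot(n);cv2.imwrite(f"pics/{n}0.png",im);print(n,env.camera_model(n))
E
```

```text
pics
0.0 [ 0.1724 -0.6001  0.2379] [[ 0.9611  0.2763 -0.0006]
 [ 0.2763 -0.9611  0.0017]
 [-0.0001 -0.0018 -1.    ]]
scene {'camera_matrix': array([[546.3107,   0.    , 279.4141],
       [  0.    , 546.3107, 212.5298],
       [  0.    ,   0.    ,   1.    ]]), 'extrinsics': array([[-0.7691, -0.6388, -0.0202,  0.5663],
       [-0.4015,  0.5075, -0.7624,  0.2299],
       [ 0.4972, -0.5782, -0.6468,  1.2762],
       [ 0.    ,  0.    ,  0.    ,  1.    ]])}
top {'camera_matrix': array([[391.7999,   0.    , 285.5788],
       [  0.    , 391.7999, 209.3871],
       [  0.    ,   0.    ,   1.    ]]), 'extrinsics': array([[-0.0007, -1.    , -0.0051,  0.1271],
       [-0.9937,  0.0013, -0.1121,  0.6208],
       [ 0.1121,  0.005 , -0.9937,  0.9286],
       [ 0.    ,  0.    ,  0.    ,  1.    ]])}
wrist {'camera_matrix': array([[317.888 ,   0.    , 280.6924],
       [  0.    , 317.888 , 213.4708],
       [  0.    ,   0.    ,   1.    ]]), 'T_tool_cam': array([[-0.0005, -0.964 , -0.2659,  0.0678],
       [ 1.    , -0.0004, -0.0006, -0.0001],
       [ 0.0005, -0.2659,  0.964 , -0.1459],
       [ 0.    ,  0.    ,  0.    ,  1.    ]])}
```

View pics/scene0.png

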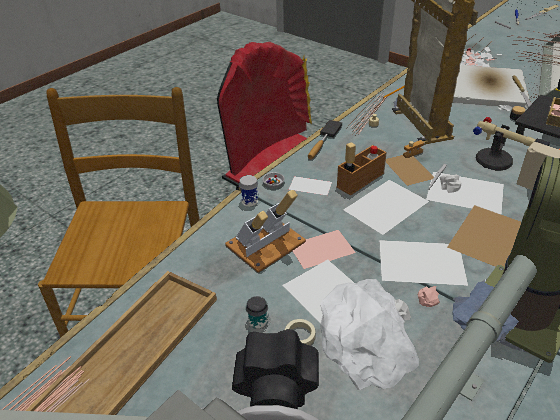

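View pics/top0.png

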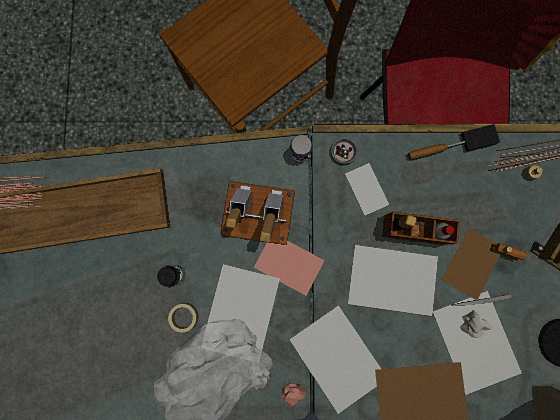

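The scene view shows the stand near (265,235) with the longer handle at about (288,203). The crate is near (360,170), with a handle at (350,153) and the red cap at (374,151). In the top view the stand is at (258,212) with the longer tool on the right, and the crate is at (421,228). I'll zoom in on both.

```bash
python3 - <<'E'
import cv2,numpy as np
t=cv2.imread('pics/top0.png');s=cv2.imread('pics/scene0.png')
def c(im,x,y,w,h,f): return cv2.convertScaleAbs(cv2.resize(im[y:y+h,x:x+w],None,fx=f,fy=f,interpolation=cv2.INTER_CUBIC),alpha=1.6)
a=np.hstack([c(t,210,170,100,75,4),c(t,375,195,100,75,4)])
b=np.hstack([c(s,220,190,100,75,4),c(s,315,130,100,75,4)])
cv2.imwrite('pics/z0.png',np.vstack([a,b]))
E
```

```text
(no output)
```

View pics/z0.png

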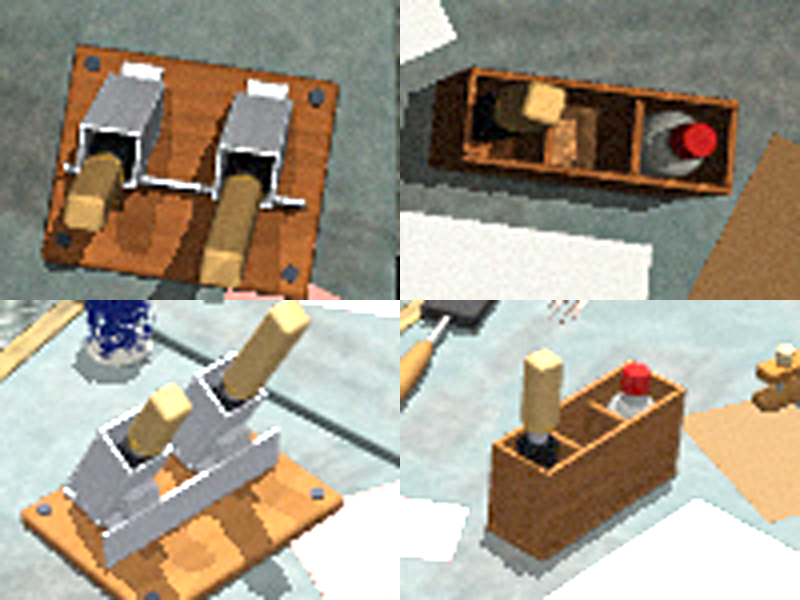

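The zooms show the long tool in the right-hand (stand -y) socket. The crate's middle cell is empty with the cork pad, the stored shaper is in the left cell and the bottle in the right. Next I'll measure positions.

```bash
cat > h.py <<'E'
import numpy as np,cv2
np.set_printoptions(precision=4,suppress=True)
from plant import env
def cam(n,s=None):
    m=env.camera_model(n);K=np.array(m['camera_matrix'])
    if n=='wrist':
        T=np.eye(4);T[:3,:3]=s['ee_rot'];T[:3,3]=s['tcp_pos'];T=T@np.array(m['T_tool_cam'])
    else: T=np.linalg.inv(np.array(m['extrinsics']))
    return K,T
def ray(c,p):
    K,T=c;d=T[:3,:3]@np.linalg.solve(K,[p[0],p[1],1.]);return T[:3,3],d/np.linalg.norm(d)
def onz(c,p,z):
    o,d=ray(c,p);return o+d*(z-o[2])/d[2]
def tri(*cp):
    A=np.zeros((3,3));b=np.zeros(3);R=[ray(c,p) for c,p in cp]
    for o,d in R:
        P=np.eye(3)-np.outer(d,d);A+=P;b+=P@o
    x=np.linalg.solve(A,b);return x,max(np.linalg.norm(np.cross(x-o,d)) for o,d in R)
def proj(c,X):
    K,T=c;p=K@(T[:3,:3].T@(np.asarray(X,float)-T[:3,3]));return p[:2]/p[2]
E
python3 - <<'E'
from h import *
t=cam('top');s=cam('scene')
T=lambda x,y:(210+x/4-.375,170+y/4-.375)
C=lambda x,y:(375+x/4-.375,195+y/4-.375)
S=lambda x,y:(220+x/4-.375,190+(y-300)/4-.375)
D=lambda x,y:(315+(x-400)/4-.375,130+(y-300)/4-.375)
foot=np.array([onz(t,T(*p),.012) for p in [(77,45),(340,85),(308,298),(43,262)]]);print('foot',foot)
print('foot c',foot.mean(0),[np.linalg.norm(foot[i]-foot[i-1]) for i in range(4)])
sf=np.array([onz(s,S(*p),.012) for p in [(22,513),(345,503)]]);print('scene foot corners',sf)
rim=np.array([onz(t,C(*p),.08) for p in [(470-400,68),(740-400,102),(730-400,192),(462-400,158)]]);print('rim',rim,rim.mean(0),[np.linalg.norm(rim[i]-rim[i-1]) for i in range(4)])
# scene rim: left corner, right corner (685,385), far/top (632,362), near (545,470)
for a,b in [((70,68),(530-25,437)),((340,102),(632,362)),((330,192),(685,385)),((62,158),(548,472))]:
    print('rim tri',tri((t,C(*a)),(s,D(*b))))
print('long end',tri((t,T(222,267)),(s,S(290,316))))
print('short end',tri((t,T(86,210)),(s,S(170,397))))
print('long low corners', tri((t,T(205,280)),(s,S(305,322))))
print('stored end',tri((t,C(145,102)),(s,D(543,357))))
E
```

```text
foot [[0.6967 0.2707 0.012 ]
 [0.6707 0.1036 0.012 ]
 [0.5363 0.124  0.012 ]
 [0.5589 0.2898 0.012 ]]
foot c [0.6157 0.197  0.012 ] [np.float64(0.1390906827814529), np.float64(0.16907341552815688), np.float64(0.13591277557676468), np.float64(0.16735309779700677)]
scene foot corners [[0.6958 0.2749 0.012 ]
 [0.5335 0.1334 0.012 ]]
rim [[ 0.6103 -0.1231  0.08  ]
 [ 0.5901 -0.2797  0.08  ]
 [ 0.5378 -0.2713  0.08  ]
 [ 0.5577 -0.1168  0.08  ]] [ 0.574  -0.1977  0.08  ] [np.float64(0.05298415618668634), np.float64(0.1579004155876882), np.float64(0.05298085754385636), np.float64(0.15574515110924966)]
rim tri (array([ 0.6073, -0.1234,  0.0857]), np.float64(0.002971560573227865))
rim tri (array([ 0.5917, -0.2805,  0.0759]), np.float64(0.0016025771192230615))
rim tri (array([ 0.5388, -0.2693,  0.0825]), np.float64(0.0013916416095318452))
rim tri (array([ 0.5588, -0.1158,  0.0806]), np.float64(0.0014808851364227105))
long end (array([0.5493, 0.1687, 0.1849]), np.float64(0.001391772017577259))
short end (array([0.5817, 0.2441, 0.153 ]), np.float64(0.0018506431006386661))
long low corners (array([0.5388, 0.1745, 0.1895]), np.float64(0.0031172404373656123))
stored end (array([ 0.5855, -0.1415,  0.1546]), np.float64(0.0019958541823265397))
```

```bash
cat >> h.py <<'E'
from scipy.spatial.transform import Rotation as Ro
def frame(z,x):
    z=np.array(z,float);z/=np.linalg.norm(z);x=np.array(x,float);x-=z*(x@z);x/=np.linalg.norm(x)
    return np.column_stack([x,np.cross(z,x),z])
def delta(p,R,p0,R0):
    return np.round(np.r_[R0.T@(np.array(p)-p0),np.degrees(Ro.from_matrix(R0.T@R).as_rotvec())],4)
E
python3 - <<'E'
from h import *
s=env.observe()
print(delta([.55,-.27,.34],frame([0,0,-1],[.129,.992,0]),s['tcp_pos'],s['ee_rot']))
E
```

```text
[  0.4541  -0.2133  -0.1016  -0.0696  -0.0398 -66.5574]
```

step_arm --pt "0.02 -0.01 -0.04 0 0 -5" --pt "0.06 -0.03 -0.08 0 0 -12" --pt "0.105 -0.05 -0.1 0 0 -18" --pt "0.15 -0.07 -0.102 0 0 -25" --pt "0.195 -0.09 -0.102 0 0 -31" --pt "0.24 -0.112 -0.102 0 0 -37" --pt "0.285 -0.133 -0.102 0 0 -43" --pt "0.33 -0.155 -0.102 0 0 -50" --pt "0.375 -0.176 -0.102 0 0 -56" --pt "0.415 -0.195 -0.102 0 0 -62" --pt "0.44 -0.207 -0.102 0 0 -66.5" --pt "0.454 -0.213 -0.102 0 0 -66.5" --gripper 0.06

```text
time_s: 1.35
tcp_pos: [0.5523, -0.2669, 0.3404]
ee_rot: [[0.125, 0.992, 0.001], [0.992, -0.125, 0.002], [0.002, 0.0, -1.0]]
force: [-0.1, 0.4, -0.6]
finger_gap: 0.0602
grip_force: 0.0
```

```bash
python3 - <<'E'
from h import *
import pickle
s=env.observe();im=env.snapshot('wrist');cv2.imwrite('pics/w1.png',im);pickle.dump(s,open('w1.pkl','wb'));print(s['tcp_pos'],s['qpos'])
print(delta([.55,-.20,.36],s['ee_rot'],s['tcp_pos'],s['ee_rot']))
E
```

```text
[ 0.5523 -0.2669  0.3404] [ 0.6699  0.6097 -0.5371  1.4503  0.3212  1.1699 -0.0383]
[ 0.0662 -0.0106 -0.0194  0.      0.      0.    ]
```

View pics/w1.png

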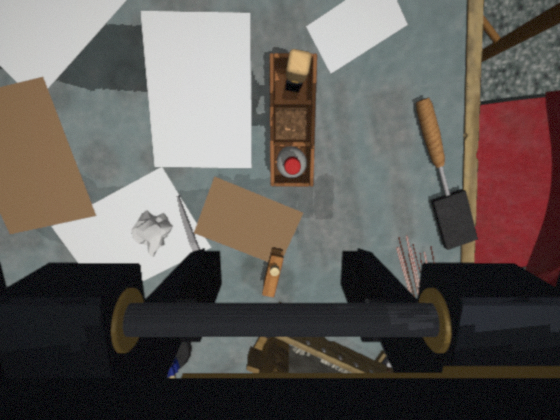

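The wrist view shows the crate from above: rim corners at about (270,55), (317,53), (313,185) and (270,186), and the cork cell near (291,124). I'll take a second view after shifting.

step_arm --pt "0.03 0 0 0 0 0" --pt "0.07 0 0 0 0 0" --pt "0.09 0 0 0 0 0" --pt "0.09 0 0 0 0 0"

```text
time_s: 1.8
tcp_pos: [0.5613, -0.1795, 0.341]
ee_rot: [[0.128, 0.992, -0.0], [0.992, -0.128, 0.001], [0.0, -0.0, -1.0]]
force: [0.3, 0.1, 0.9]
finger_gap: 0.06
grip_force: 0.0
```

```bash
python3 - <<'E'
from h import *
import pickle
s=env.observe();im=env.snapshot('wrist');cv2.imwrite('pics/w2.png',im);pickle.dump(s,open('w2.pkl','wb'));print(s['tcp_pos'],s['qd'])
a=cv2.imread('pics/w1.png')[35:205,225:355];b=im[105:275,225:355]
f=lambda c:cv2.convertScaleAbs(cv2.resize(c,None,fx=3,fy=3,interpolation=cv2.INTER_CUBIC),alpha=1.5)
cv2.imwrite('pics/z1.png',np.hstack([f(a),f(b)]))
E
```

```text
[ 0.5613 -0.1795  0.341 ] [ 0.0451  0.0097  0.0603 -0.0275  0.0288  0.0114  0.0314]
```

View pics/z1.png

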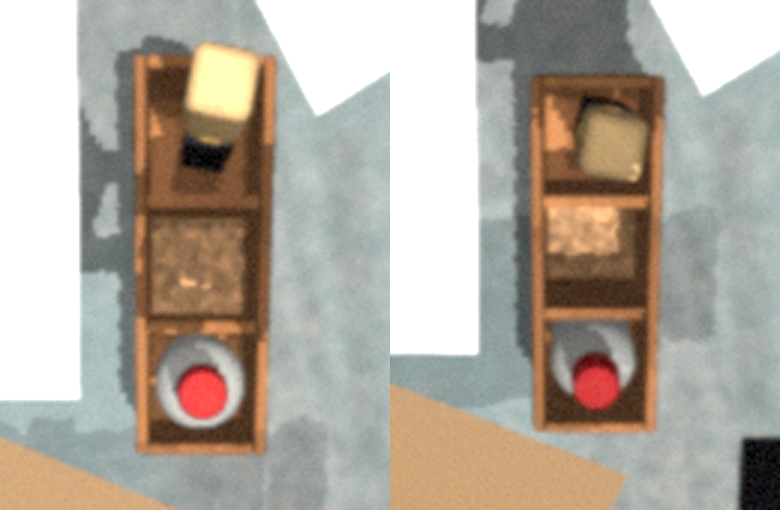

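The empty middle cell is clear in both views: rim corners at crop (135,56)–(265,452) in the left one and (141,76)–(265,431) in the right one. Now triangulate.

```bash
python3 - <<'E'
from h import *
import pickle
c1=cam('wrist',pickle.load(open('w1.pkl','rb')));c2=cam('wrist',pickle.load(open('w2.pkl','rb')))
A=lambda x,y:(225+(x-1)/3,35+(y-1)/3); B=lambda x,y:(225+(x-1)/3,105+(y-1)/3)
P=[]
for a,b in [((135,56),(141,76)),((276,56),(274,76)),((265,452),(265,431)),((138,452),(144,431))]:
    x,e=tri((c1,A(*a)),(c2,B(*b)));P.append(x);print(x,e, onz(c1,A(*a),.08),onz(c2,B(*b),.08))
P=np.array([(onz(c1,A(*a),.08)+onz(c2,B(*b),.08))/2 for a,b in [((135,56),(141,76)),((276,56),(274,76)),((265,452),(265,431)),((138,452),(144,431))]])
print(P.mean(0),[np.linalg.norm(P[i]-P[i-1]) for i in range(4)])
# divider walls (mid-line points)
for a,b in [((205,208),(207,202)),((200,325),(207,314))]: print('div',tri((c1,A(*a)),(c2,B(*b))))
x=P[1]+P[0]-P[2]-P[3];print('yaw',np.degrees(np.arctan2(-x[0],x[1])))
# pad
print('pad',[onz(c1,A(*p),.009) for p in [(152,220),(245,220),(245,316),(152,316)]],onz(c1,A(198,268),.009))
# stored shaper top
print('stored',tri((c1,A(223,74)),(c2,B(611-390,150))))
E=np.array([.547,.168,.187]);a=np.array([-.495,.072,.866])
s=env.observe();R=frame(-a,[.144,.99,0]);print(delta(E+.08*a,R,s['tcp_pos'],s['ee_rot']),E+.08*a)
E
```

```text
[ 0.5578 -0.1152  0.0753] 9.561835197844631e-05 [ 0.5579 -0.1161  0.08  ] [ 0.5578 -0.1151  0.08  ]
[ 0.6127 -0.1223  0.0763] 3.233418959307883e-05 [ 0.6123 -0.123   0.08  ] [ 0.6123 -0.1222  0.08  ]
[ 0.5926 -0.2772  0.081 ] 2.6897974700160895e-05 [ 0.5927 -0.2774  0.08  ] [ 0.5926 -0.2777  0.08  ]
[ 0.5381 -0.2705  0.0801] 0.0002385507116090822 [ 0.5383 -0.2706  0.08  ] [ 0.5378 -0.2705  0.08  ]
[ 0.5752 -0.1966  0.08  ] [np.float64(0.15620098868968846), np.float64(0.054836434315966374), np.float64(0.15620220181304964), np.float64(0.0550069424823457)]
div (array([ 0.5794, -0.1737,  0.0568]), np.float64(0.000143533352615999))
div (array([ 0.5721, -0.2212,  0.0732]), np.float64(0.0008298615061582863))
yaw -7.253082665772224
pad [array([ 0.556 , -0.1731,  0.009 ]), array([ 0.5999, -0.1786,  0.009 ]), array([ 0.5953, -0.2229,  0.009 ]), array([ 0.5502, -0.2172,  0.009 ])] [ 0.5752 -0.1976  0.009 ]
stored (array([ 0.5842, -0.1417,  0.1638]), np.float64(0.0006069072275624956))
[  0.3461  -0.0999   0.084  -30.0427  -0.1021   0.739 ] [0.5074 0.1738 0.2563]
```

step_arm --pt "0.03 -0.01 0 -3 0 0" --pt "0.07 -0.02 0 -6 0 0" --pt "0.115 -0.035 0 -10 0 0" --pt "0.16 -0.05 0 -14 0 0" --pt "0.205 -0.06 0 -18 0 0" --pt "0.25 -0.072 0.01 -22 0 0" --pt "0.29 -0.085 0.03 -26 0 0.5" --pt "0.32 -0.095 0.055 -29 0 0.7" --pt "0.34 -0.1 0.075 -30 0 0.7" --pt "0.346 -0.1 0.084 -30 0 0.7" --pt "0.346 -0.1 0.084 -30 0 0.7"

```text
time_s: 2.95
tcp_pos: [0.511, 0.1663, 0.2608]
ee_rot: [[0.15, 0.855, 0.496], [0.989, -0.13, -0.075], [0.0, 0.502, -0.865]]
force: [0.6, -0.8, -0.6]
finger_gap: 0.0602
grip_force: 0.0
```

```bash
python3 - <<'E'
from h import *
import pickle
s=env.observe();im=env.snapshot('wrist');cv2.imwrite('pics/w3.png',im);pickle.dump(s,open('w3.pkl','wb'));print(s['tcp_pos'],s['ee_rot'],s['qpos'])
E
```

```text
[0.511  0.1663 0.2608] [[ 0.1502  0.855   0.4964]
 [ 0.9887 -0.13   -0.0751]
 [ 0.0003  0.5021 -0.8648]] [-0.5805  0.4517 -0.0511  2.2416  1.4393  0.3837 -2.125 ]
```

View pics/w3.png

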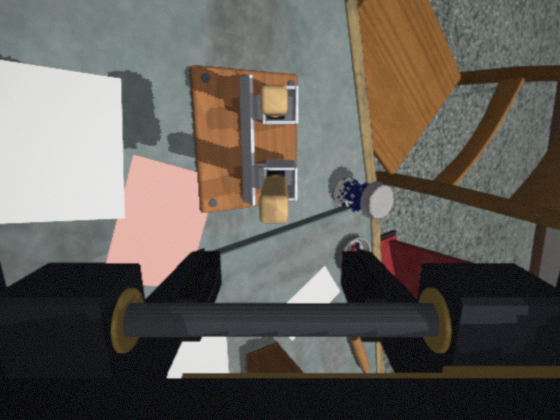

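The wrist view shows the long handle's end face near (274,209) with the short one near (275,101). I'll take a second, closer view from the side.

step_arm --pt "-0.015 0 0.01 0 0 0" --pt "-0.03 0 0.02 0 0 0" --pt "-0.045 0 0.03 0 0 0" --pt "-0.045 0 0.03 0 0 0"

```text
time_s: 3.4
tcp_pos: [0.5185, 0.117, 0.2338]
ee_rot: [[0.152, 0.857, 0.493], [0.988, -0.13, -0.078], [-0.003, 0.499, -0.867]]
force: [-0.1, 1.1, -0.1]
finger_gap: 0.0601
grip_force: 0.0
```

```bash
python3 - <<'E'
from h import *
import pickle
s=env.observe();im=env.snapshot('wrist');cv2.imwrite('pics/w4.png',im);pickle.dump(s,open('w4.pkl','wb'));print(s['tcp_pos'],s['ee_rot'],s['qpos'])
a=cv2.imread('pics/w3.png')[140:240,225:325];b=im[110:210,225:325]
f=lambda c:cv2.convertScaleAbs(cv2.resize(c,None,fx=4,fy=4,interpolation=cv2.INTER_CUBIC),alpha=1.2)
cv2.imwrite('pics/z2.png',np.hstack([f(a),f(b)]))
E
```

```text
[0.5185 0.117  0.2338] [[ 0.1515  0.857   0.4926]
 [ 0.9885 -0.13   -0.0779]
 [-0.0027  0.4987 -0.8668]] [-0.4441  0.4966 -0.0798  2.3068  1.8103  0.3607 -2.4069]
```

View pics/z2.png

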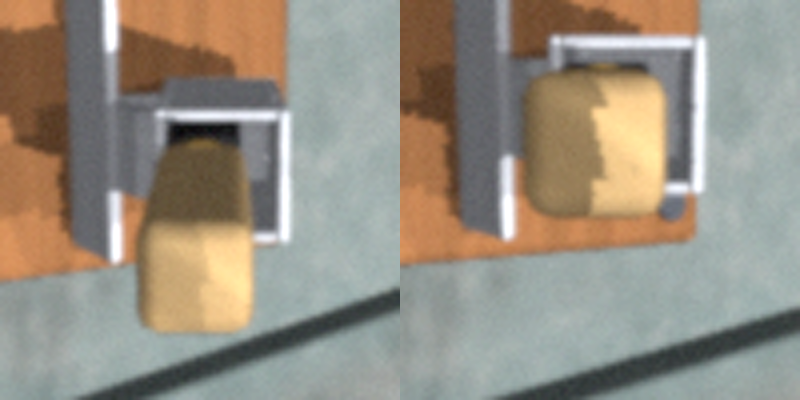

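```bash
python3 - <<'E'
from h import *
import pickle
s4=pickle.load(open('w4.pkl','rb'));c1=cam('wrist',pickle.load(open('w3.pkl','rb')));c2=cam('wrist',s4);t=cam('top')
A=lambda x,y:(225+(x-1.5)/4,140+(y-1.5)/4); B=lambda x,y:(225+(x-401.5)/4,110+(y-1.5)/4)
pts={}
for n,a,b in [('c',(196,277),(595,146)),('tl',(140,222),(525,72)),('tr',(251,222),(665,74)),('br',(252,332),(666,214)),('bl',(142,332),(526,216)),('m_tl',(157,110),(552,37)),('m_tr',(290,110),(702,40)),('m_br',(288,240),(700,191))]:
    x,e=tri((c1,A(*a)),(c2,B(*b)));pts[n]=x;print(n,x,e)
x,e=tri((c1,A(196,277)),(c2,B(595,146)),(t,(210+222/4-.375,170+267/4-.375)));print('with top',x,e)
ms=(pts['m_tl']+pts['m_br'])/2;print('mouth c',ms)
yx=pts['m_tl']-pts['m_tr'];print('mouth x dir',yx/np.linalg.norm(yx),np.linalg.norm(yx)); 
yy=pts['m_tr']-pts['m_br'];print('mouth y dir',yy/np.linalg.norm(yy),np.linalg.norm(yy))
n=np.cross(yx,yy);print('normal',n/np.linalg.norm(n))
R=s4['ee_rot'];print('end in tool',R.T@(pts['c']-s4['tcp_pos']))
E
```

```text
c [0.5488 0.1691 0.1856] 7.557856747958703e-05
tl [0.5406 0.1814 0.1825] 0.0001801533071912222
tr [0.5589 0.1783 0.1916] 0.0001337344570816242
br [0.5554 0.1578 0.1927] 0.00014832052579621176
bl [0.5379 0.16   0.1808] 0.0003377316723378719
m_tl [0.5936 0.1803 0.0873] 0.00012934786397761637
m_tr [0.6259 0.1748 0.1007] 0.00039110099726823725
m_br [0.6178 0.1412 0.1051] 0.00031883520287778126
with top [0.5486 0.1686 0.1853] 0.000922643967294366
mouth c [0.6057 0.1607 0.0962]
mouth x dir [-0.9126  0.1565 -0.3777] 0.03539548212831797
mouth y dir [ 0.2308  0.9647 -0.1269] 0.03482816032461744
normal [ 0.3445 -0.203  -0.9166]
end in tool [ 0.0562 -0.0048  0.0527]
```

step_arm --pt "0.02 -0.002 0 0 0 0" --pt "0.04 -0.004 0 0 0 0" --pt "0.05 -0.005 0 0 0 0" --pt "0.05 -0.005 0 0 0 0" --pt "0.05 -0.005 0 0 0 0" --pt "0.05 -0.005 0 0 0 0"

```text
time_s: 4.05
tcp_pos: [0.5207, 0.1717, 0.2323]
ee_rot: [[0.145, 0.857, 0.494], [0.989, -0.126, -0.072], [0.001, 0.499, -0.866]]
force: [-0.8, -0.6, 0.3]
finger_gap: 0.0603
grip_force: 0.0
```

```bash
cat > g.py <<'E'
from h import *
E=np.array([.5485,.169,.186]);a=np.array([-.495,.072,.866]);a/=np.linalg.norm(a)
s=env.observe();R=s['ee_rot'];print(s['time_s'],s['tcp_pos'],s['qpos'],'\n',R)
print('end in tool',R.T@(E-s['tcp_pos']),'axis in tool',R.T@a,'delta to grasp',delta(E-.044*a,frame(-a,[.144,.99,0]),s['tcp_pos'],R))
E
python3 g.py
```

```text
4.05 [0.5207 0.1717 0.2323] [-0.5792  0.52   -0.0449  2.2455  1.6262  0.3731 -2.3135] 
 [[ 0.1447  0.8573  0.4941]
 [ 0.9895 -0.1257 -0.0716]
 [ 0.0007  0.4992 -0.8665]]
end in tool [0.0013 0.0011 0.054 ] axis in tool [ 0.0002 -0.0011 -1.    ] delta to grasp [ 0.0013  0.0011  0.098  -0.0613 -0.0129 -0.0595]
```

step_arm --pt "0.001 0.001 0.02 0 0 0" --pt "0.001 0.001 0.045 0 0 0" --pt "0.001 0.001 0.065 0 0 0" --pt "0.001 0.001 0.08 0 0 0" --pt "0.001 0.001 0.09 0 0 0" --pt "0.001 0.001 0.096 0 0 0" --pt "0.001 0.001 0.098 0 0 0" --pt "0.001 0.001 0.098 0 0 0" --pt "0.001 0.001 0.098 0 0 0"

```text
time_s: 4.95
tcp_pos: [0.5699, 0.167, 0.1481]
ee_rot: [[0.143, 0.857, 0.494], [0.99, -0.125, -0.07], [0.002, 0.499, -0.866]]
force: [-0.2, -0.4, 0.4]
finger_gap: 0.0601
grip_force: 0.0
```

```bash
python3 g.py; python3 - <<'E'
from h import *
im=env.snapshot('scene');w=env.snapshot('wrist')
f=lambda c,k:cv2.resize(c,None,fx=k,fy=k,interpolation=cv2.INTER_CUBIC)
cv2.imwrite('pics/z3.png',np.hstack([f(im[160:280,215:335],3.33)[:400,:400],f(w[200:400,180:380],2)]))
E
```

```text
4.95 [0.5699 0.167  0.1481] [-0.4123  0.7295 -0.1983  2.1932  1.9769  0.4911 -2.6009] 
 [[ 0.1429  0.8574  0.4944]
 [ 0.9897 -0.1245 -0.07  ]
 [ 0.0015  0.4993 -0.8664]]
end in tool [-0.001   0.0003 -0.0436] axis in tool [ 0.0019 -0.001  -1.    ] delta to grasp [-0.0011  0.0004  0.0004 -0.0553 -0.1061  0.0094]
```

View pics/z3.png

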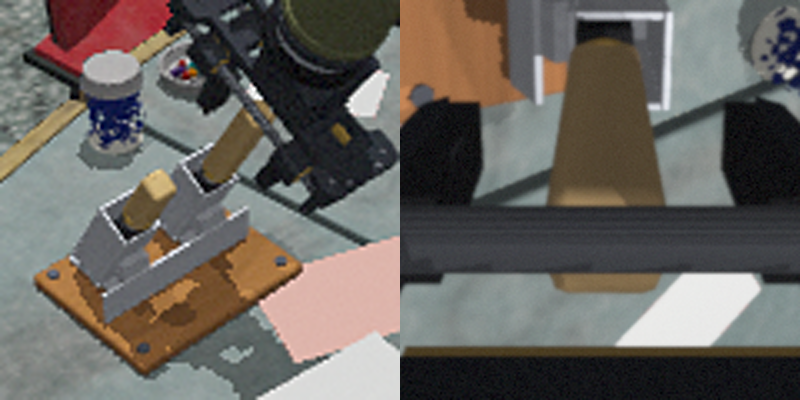

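The handle sits centred between the fingers and the stand is undisturbed. Close the gripper.

step_arm --pt "0 0 0 0 0 0" --pt "0 0 0 0 0 0" --pt "0 0 0 0 0 0" --pt "0 0 0 0 0 0" --pt "0 0 0 0 0 0" --pt "0 0 0 0 0 0" --pt "0 0 0 0 0 0" --gripper 0.0 --force 35

```text
time_s: 5.75
tcp_pos: [0.5706, 0.1667, 0.1478]
ee_rot: [[0.144, 0.857, 0.495], [0.99, -0.125, -0.071], [0.001, 0.5, -0.866]]
force: [0.8, -0.2, 0.3]
finger_gap: 0.0218
grip_force: 34.9
```

step_arm --pt "0 0.001 -0.002 0 0 0" --pt "0 0.001 -0.008 0 0 0" --pt "0 0.001 -0.018 0 0 0" --pt "0 0.001 -0.03 0 0 0" --pt "0 0.001 -0.03 0 0 0"

```text
time_s: 6.25
tcp_pos: [0.5551, 0.1696, 0.1753]
ee_rot: [[0.142, 0.858, 0.494], [0.99, -0.124, -0.069], [0.002, 0.499, -0.867]]
force: [0.5, 0.2, -0.6]
finger_gap: 0.022
grip_force: 34.9
```

```bash
python3 g.py
```

```text
6.25 [0.5551 0.1696 0.1753] [-0.4551  0.663  -0.162   2.2129  1.8928  0.4516 -2.5384] 
 [[ 0.1418  0.8576  0.4943]
 [ 0.9899 -0.124  -0.0688]
 [ 0.0023  0.4991 -0.8666]]
end in tool [-0.0015 -0.0002 -0.0125] axis in tool [ 0.0031 -0.0013 -1.    ] delta to grasp [-0.0016 -0.0002  0.0315 -0.072  -0.1766  0.0427]
```

step_arm --pt "0 0 -0.012 0 0 0" --pt "0 0 -0.027 0 0 0" --pt "0 0 -0.042 0 0 0" --pt "0 0 -0.057 0 0 0" --pt "0 0 -0.072 0 0 0" --pt "0 0 -0.09 0 0 0" --pt "0 0 -0.11 0 0 0" --pt "0 0 -0.125 0 0 0" --pt "0 0 -0.13 0 0 0" --pt "0 0 -0.13 0 0 0"

```text
time_s: 7.25
tcp_pos: [0.4915, 0.1782, 0.287]
ee_rot: [[0.143, 0.858, 0.494], [0.99, -0.125, -0.069], [0.002, 0.499, -0.867]]
force: [-0.1, -0.0, -1.5]
finger_gap: 0.0216
grip_force: 34.9
```

```bash
python3 g.py; python3 - <<'E'
from h import *
s=env.observe()
# hover above crate, tool upright: bottom = TCP-0.146 below; first high
print(delta([.5752,-.197,.33],frame([0,0,-1],[.126,.992,0]),s['tcp_pos'],s['ee_rot']),s['force'])
E
```

```text
7.25 [0.4915 0.1782 0.287 ] [-0.6214  0.3865 -0.0616  2.2336  1.2396  0.4184 -1.9522] 
 [[ 0.1426  0.8576  0.4942]
 [ 0.9898 -0.1246 -0.0694]
 [ 0.0021  0.4991 -0.8666]]
end in tool [-0.0012 -0.0003  0.1163] axis in tool [ 0.0025 -0.0013 -1.    ] delta to grasp [-0.0013 -0.0003  0.1603 -0.0732 -0.1412  0.0072]
[-0.3593  0.14    0.0301 29.9383  0.1349 -0.9694] [-0.0778 -0.0401 -1.4779]
```

step_arm --pt "-0.015 0.015 -0.02 1 0 0" --pt "-0.04 0.03 -0.02 4 0 0" --pt "-0.075 0.045 -0.018 7 0 -0.2" --pt "-0.11 0.06 -0.015 10 0 -0.3" --pt "-0.145 0.075 -0.01 13 0 -0.4" --pt "-0.18 0.09 -0.005 16 0 -0.5" --pt "-0.215 0.102 0 19 0 -0.6" --pt "-0.25 0.115 0.005 22 0 -0.7" --pt "-0.285 0.127 0.008 25 0 -0.8" --pt "-0.32 0.138 0.01 28 0 -0.9" --pt "-0.345 0.146 0.012 30 0 -1" --pt "-0.359 0.15 0.013 30 0 -1"

```text
time_s: 8.45
tcp_pos: [0.5756, -0.2013, 0.3477]
ee_rot: [[0.132, 0.991, -0.004], [0.991, -0.132, -0.005], [-0.005, -0.004, -1.0]]
force: [-0.4, 1.0, -1.4]
finger_gap: 0.0219
grip_force: 34.9
```

step_arm --pt "0 0 0 0 0 0" --pt "0 0 0 0 0 0" --pt "0 0 0 0 0 0"

```text
time_s: 8.75
tcp_pos: [0.5751, -0.1946, 0.3498]
ee_rot: [[0.124, 0.992, -0.002], [0.992, -0.124, -0.002], [-0.002, -0.002, -1.0]]
force: [-0.1, 0.3, -0.9]
finger_gap: 0.0218
grip_force: 34.9
```

```bash
python3 - <<'E'
from h import *
import pickle
s=env.observe();w=env.snapshot('wrist');pickle.dump(s,open('w5.pkl','wb'));cv2.imwrite('pics/w5.png',w);im=env.snapshot('scene');cv2.imwrite('pics/s5.png',im)
t=env.snapshot('top');cv2.imwrite('pics/t5.png',t)
print(s['time_s'],s['tcp_pos'],s['ee_rot'],s['qpos'],s['force'])
print(delta([.5752,-.197,.33],frame([0,0,-1],[.126,.992,0]),s['tcp_pos'],s['ee_rot']))
f=lambda c,k:cv2.resize(c,None,fx=k,fy=k,interpolation=cv2.INTER_CUBIC)
cv2.imwrite('pics/z5.png',np.hstack([f(im[60:210,300:420],3.33)[:499,:399],f(w[50:300,180:380],2)[:499]]))
E
```

```text
8.75 [ 0.5751 -0.1946  0.3498] [[ 0.1236  0.9923 -0.002 ]
 [ 0.9923 -0.1236 -0.0022]
 [-0.0024 -0.0017 -1.    ]] [ 0.4958  0.5789 -0.4429  1.4562  0.2605  1.1664 -0.111 ] [-0.126   0.3304 -0.8702]
[-0.0023  0.0004  0.0198 -0.1001  0.1369  0.1398]
```

View pics/z5.png

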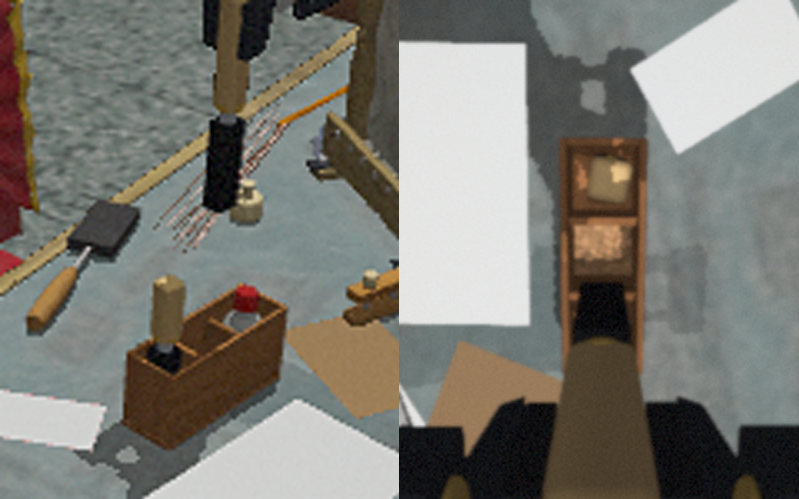

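The tool hangs upright over the crate. The head's far lower edge in the wrist view is at about full-image columns 270–295, row 191. I'll compare that with the expected in-hand pose.

```bash
python3 - <<'E'
from h import *
import pickle
s=pickle.load(open('w5.pkl','rb'));c=cam('wrist',s);R=s['ee_rot'];p=s['tcp_pos']
for hx,hy in ((.010,.012),(.012,.010)):
    print([proj(c,p+R@np.array([hx,sy*hy,.146])) for sy in(-1,1)],[proj(c,p+R@np.array([-hx,sy*hy,.146])) for sy in(-1,1)])
w=cv2.imread('pics/w5.png');g=w.max(2)
for r in range(186,222,3):
    row=g[r,255:312];k=np.where(row<45)[0];print(r,(k.min()+255,k.max()+255,len(k)) if len(k) else None)
# scene view: head bottom centre measured vs predicted
sc=cam('scene');print('scene pred bottom',proj(sc,p+R@np.array([0,0,.146])),'neck',proj(sc,p+R@np.array([0,0,.066])))
im=cv2.imread('pics/s5.png').max(2)
for r in range(95,128,3):
    k=np.where(im[r,345:390]<40)[0]+345;print(r,(k.min(),k.max()) if len(k) else None)
E
```

```text
[array([268.372 , 190.5249]), array([294.0682, 190.511 ])] [array([268.5999, 211.2094]), array([293.8443, 211.1958])]
[array([270.494 , 188.4145]), array([291.9458, 188.4029])] [array([270.7222, 213.2368]), array([291.7223, 213.2255])]
186 None
189 None
192 (np.int64(270), np.int64(291), 22)
195 (np.int64(270), np.int64(292), 23)
198 (np.int64(271), np.int64(291), 21)
201 (np.int64(270), np.int64(292), 23)
204 (np.int64(269), np.int64(293), 25)
207 (np.int64(269), np.int64(294), 26)
210 (np.int64(267), np.int64(294), 28)
213 (np.int64(267), np.int64(295), 29)
216 (np.int64(267), np.int64(295), 29)
219 (np.int64(267), np.int64(295), 16)
scene pred bottom [366.0305 122.1563] neck [368.3605  96.6825]
95 (np.int64(365), np.int64(365))
98 (np.int64(363), np.int64(372))
101 (np.int64(363), np.int64(372))
104 (np.int64(362), np.int64(372))
107 (np.int64(362), np.int64(371))
110 (np.int64(362), np.int64(371))
113 (np.int64(362), np.int64(371))
116 (np.int64(362), np.int64(371))
119 (np.int64(361), np.int64(370))
122 (np.int64(363), np.int64(368))
125 None
```

step_arm --pt "-0.001 0 0.015 0 0 0" --pt "-0.001 0 0.04 0 0 0" --pt "-0.001 0 0.065 0 0 0" --pt "-0.001 0 0.09 0 0 0" --pt "-0.001 0 0.112 0 0 0" --pt "-0.001 0 0.13 0 0 0" --pt "-0.001 0 0.148 0 0 0" --pt "-0.001 0 0.163 0 0 0" --pt "-0.001 0 0.175 0 0 0" --pt "-0.001 0 0.183 0 0 0" --pt "-0.001 0 0.183 0 0 0" --pt "-0.001 0 0.183 0 0 0"

```text
time_s: 10.1
tcp_pos: [0.5754, -0.1985, 0.1673]
ee_rot: [[0.127, 0.992, -0.001], [0.992, -0.127, -0.003], [-0.003, -0.001, -1.0]]
force: [-0.0, -0.1, -0.5]
finger_gap: 0.0218
grip_force: 34.9
```

step_arm --pt "0 0 0.002 0 0 0" --pt "0 0 0.004 0 0 0" --pt "0 0 0.006 0 0 0" --pt "0 0 0.0075 0 0 0" --pt "0 0 0.0085 0 0 0" --pt "0 0 0.009 0 0 0" --pt "0 0 0.0095 0 0 0" --pt "0 0 0.01 0 0 0" --pt "0 0 0.01 0 0 0"

```text
time_s: 11.0
tcp_pos: [0.575, -0.1985, 0.1568]
ee_rot: [[0.127, 0.992, -0.002], [0.992, -0.127, -0.003], [-0.003, -0.001, -1.0]]
force: [0.4, 0.3, -0.4]
finger_gap: 0.0218
grip_force: 34.9
```

step_arm --pt "0 0 0.0005 0 0 0" --pt "0 0 0.001 0 0 0" --pt "0 0 0.0015 0 0 0" --pt "0 0 0.0015 0 0 0"

```text
time_s: 11.4
tcp_pos: [0.5749, -0.1986, 0.1552]
ee_rot: [[0.127, 0.992, -0.002], [0.992, -0.127, -0.003], [-0.003, -0.001, -1.0]]
force: [-0.1, -0.7, -0.7]
finger_gap: 0.022
grip_force: 34.9
```

step_arm --pt "0 0 0.0005 0 0 0" --pt "0 0 0.001 0 0 0" --pt "0 0 0.001 0 0 0"

```text
time_s: 11.7
tcp_pos: [0.575, -0.1986, 0.1543]
ee_rot: [[0.127, 0.992, -0.002], [0.992, -0.127, -0.003], [-0.003, -0.001, -1.0]]
force: [-0.3, -0.9, -1.9]
finger_gap: 0.0217
grip_force: 34.9
```

step_arm --pt "0 0 0.0005 0 0 0" --pt "0 0 0.001 0 0 0" --pt "0 0 0.001 0 0 0"

```text
time_s: 12.0
tcp_pos: [0.5749, -0.1986, 0.1532]
ee_rot: [[0.127, 0.992, -0.002], [0.992, -0.127, -0.003], [-0.003, -0.002, -1.0]]
force: [0.5, -0.1, -1.9]
finger_gap: 0.0218
grip_force: 34.9
```

step_arm --pt "0 0 0.0005 0 0 0" --pt "0 0 0.001 0 0 0" --pt "0 0 0.001 0 0 0"

```text
time_s: 12.3
tcp_pos: [0.5749, -0.1985, 0.1522]
ee_rot: [[0.127, 0.992, -0.002], [0.992, -0.127, -0.003], [-0.003, -0.001, -1.0]]
force: [-0.6, 0.2, -1.2]
finger_gap: 0.0214
grip_force: 34.9
```

step_arm --pt "0 0 0.0005 0 0 0" --pt "0 0 0.001 0 0 0" --pt "0 0 0.0015 0 0 0" --pt "0 0 0.0015 0 0 0"

```text
time_s: 12.7
tcp_pos: [0.5752, -0.1986, 0.152]
ee_rot: [[0.127, 0.992, -0.001], [0.992, -0.127, -0.004], [-0.004, -0.001, -1.0]]
force: [-2.0, 0.9, 7.5]
finger_gap: 0.0214
grip_force: 35.0
```

Contact at the right height: 7.5 N, with the head on the pad. I'll ease the preload and open.

step_arm --pt "0 0 -0.0005 0 0 0" --pt "0 0 -0.001 0 0 0" --pt "0 0 -0.001 0 0 0"

```text
time_s: 13.0
tcp_pos: [0.5751, -0.1986, 0.1521]
ee_rot: [[0.127, 0.992, -0.001], [0.992, -0.127, -0.003], [-0.003, -0.001, -1.0]]
force: [-2.1, 0.4, 4.1]
finger_gap: 0.0219
grip_force: 35.0
```

step_arm --pt "0 0 -0.0005 0 0 0" --pt "0 0 -0.0005 0 0 0" --force 5

```text
time_s: 13.2
tcp_pos: [0.575, -0.1986, 0.1521]
ee_rot: [[0.127, 0.992, -0.002], [0.992, -0.127, -0.003], [-0.003, -0.001, -1.0]]
force: [0.3, 0.1, 0.9]
finger_gap: 0.0218
grip_force: 5.0
```

step_arm --pt "0 0 0 0 0 0" --pt "0 0 0 0 0 0" --pt "0 0 0 0 0 0" --pt "0 0 0 0 0 0" --pt "0 0 0 0 0 0" --pt "0 0 0 0 0 0" --gripper 0.05

```text
time_s: 13.8
tcp_pos: [0.575, -0.1986, 0.1523]
ee_rot: [[0.127, 0.992, -0.002], [0.992, -0.127, -0.003], [-0.003, -0.001, -1.0]]
force: [-0.2, -0.7, 0.4]
finger_gap: 0.0498
grip_force: 0.0
```

```bash
python3 - <<'E'
from h import *
im=env.snapshot('scene');w=env.snapshot('wrist');cv2.imwrite('pics/w6.png',w);s=env.observe();print(s['force'],s['finger_gap'],s['tcp_pos'])
f=lambda c,k:cv2.resize(c,None,fx=k,fy=k,interpolation=cv2.INTER_CUBIC)
cv2.imwrite('pics/z6.png',np.hstack([f(im[100:220,305:425],3.33)[:399,:399],f(w[50:250,180:380],2)[:399]]))
E
```

```text
[-0.7041  0.4195 -0.1233] 0.04980495889833839 [ 0.575  -0.1986  0.1523]
```

View pics/z6.png

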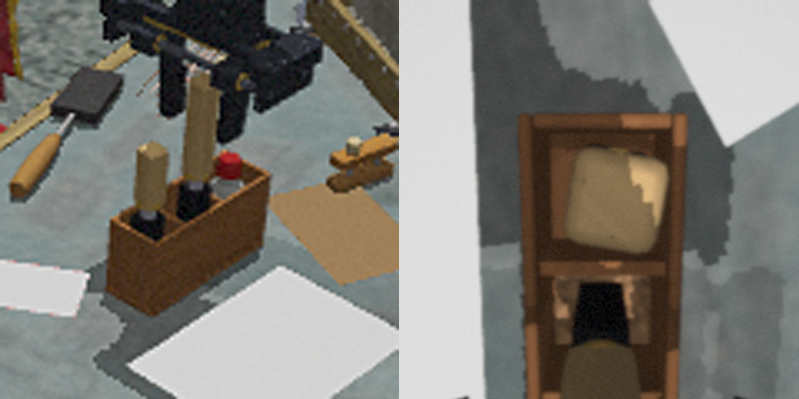

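The tool stands in the middle cell and the fingers are clear of it. Retreat straight up.

step_arm --pt "0 0 -0.006 0 0 0" --pt "0 0 -0.016 0 0 0" --pt "0 0 -0.03 0 0 0" --pt "0 0 -0.05 0 0 0" --pt "0 0 -0.075 0 0 0" --pt "0 0 -0.1 0 0 0" --pt "0 0 -0.13 0 0 0" --pt "0 0 -0.16 0 0 0" --pt "0 0 -0.18 0 0 0" --pt "0 0 -0.18 0 0 0" --pt "0 0 -0.18 0 0 0"

```text
time_s: 15.0
tcp_pos: [0.5752, -0.198, 0.333]
ee_rot: [[0.127, 0.992, -0.001], [0.992, -0.127, -0.003], [-0.004, -0.0, -1.0]]
force: [0.2, -0.5, -0.4]
finger_gap: 0.0499
grip_force: 0.0
```

```bash
python3 - <<'E'
from h import *
im=env.snapshot('scene');w=env.snapshot('top');s=env.observe();print(s['time_s'],s['tcp_pos'],s['force'],s['qd'])
sc=cam('scene')
# expected upright handle end of the long tool vs bright wood pixels; stand region vs before
print('pred end',proj(sc,[.5752,-.1985,.199]))
old=cv2.imread('pics/scene0.png')
def wood(i,y0,y1,x0,x1):
    h=cv2.cvtColor(i[y0:y1,x0:x1],cv2.COLOR_BGR2HSV);m=cv2.inRange(h,(15,60,110),(28,170,255));n,l,st,c=cv2.connectedComponentsWithStats(m)
    return [(st[k].tolist()) for k in range(1,n) if st[k][4]>25]
print('crate before',wood(old,90,200,325,400));print('crate now',wood(im,90,200,325,400))
d=cv2.absdiff(im,old).max(2)>60
n,l,st,c=cv2.connectedComponentsWithStats(d.astype(np.uint8))
print('changes',[st[k].tolist() for k in range(1,n) if st[k][4]>30])
E
```

```text
15.1 [ 0.5745 -0.1979  0.3315] [-0.0152  0.4961 -0.6074] [-0.0024  0.0122  0.0013  0.0033 -0.0005 -0.0005 -0.0009]
pred end [366.471  123.0705]
crate before [[8, 0, 49, 31, 209], [45, 27, 9, 6, 33], [21, 53, 9, 5, 30], [36, 60, 25, 18, 30], [61, 66, 14, 22, 184]]
crate now [[8, 0, 49, 31, 209], [45, 27, 9, 6, 35], [37, 32, 10, 5, 34], [22, 53, 8, 5, 30], [61, 66, 14, 22, 184]]
changes [[520, 0, 40, 109, 2906], [381, 18, 15, 20, 99], [380, 31, 29, 26, 167], [348, 52, 19, 26, 211], [373, 59, 28, 27, 301], [548, 97, 12, 20, 122], [360, 122, 11, 31, 226], [528, 127, 32, 42, 543], [541, 171, 8, 7, 31], [539, 179, 8, 12, 49], [515, 180, 21, 51, 380], [279, 190, 18, 22, 174], [275, 242, 12, 12, 68]]
```

```bash
python3 -c "
from plant import env
print(env.sign_off())"
```

```text
the job is handed in; nothing more can be done
None
```

I drew the long shaper out along its slant and set it upright on the cork pad in the empty middle cell. It is released with the gripper clear, and the job was handed in at about 15 s. In the final camera check the short shaper, stored shaper and everything else looked undisturbed.

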